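Screw the green lid home on the storage canister

ROBOT

A 6-joint arm with a two-finger parallel gripper is mounted at the origin on a cart in front of the work surface, level with it; the furniture and walls round the work are solid. World frame = base frame: x ahead of the robot, y to its left, z up, the work surface at z = 0. Lengths are in m, angles in degrees, forces in N, time in s.
With the tool pointing down it reaches from about 0.35 to 1 m from the base axis. Payload 7.1 kg.
Tool frame: the origin (TCP) lies midway between the tips of the shut fingers; the grasp point (between the pads) lies 19 mm behind it (ctrl.grip_depth is the z of the grasp point in the tool frame, in m); z points along the fingers, y is the direction in which the jaws open and shut (so a half turn about z gives the same grasp; the last joint's range is limited). The gripper opens to 85 mm and grips with 20 to 120 N. Pads are 22 mm wide; open, the fingers measure 114 mm over their backs; the gripper's body (76 mm by 85 mm) begins 54 mm behind the grasp point. The pads swing forward as they close: fully open they stand 13 mm farther back than shut.
Start: joints at [66.635, 24.242, 93.386, -0, 62.372, -1.089], TCP at [0.237, 0.578, 0.231] pointing down, gripper open.
Joint ranges: [-172.04, 172.04], [-51.8, 120.97], [4.93, 147.93], [-75.15, 255.16], [6.16, 154.13], [-145.62, 145.62]. Speed limits (degrees/s): [136.94, 136.94, 172.46, 180, 180, 180].

INTERFACE

Orientations are given as a 3x3 rotation matrix whose columns are the frame's x, y, z axes.
In Python, from bench import telemetry, vision, sign_off, ctrl gives the robot as it stands.
- The arm moves only by the tool drive_tool, never from a script. Its argument "series" is text: rows parted by semicolons, each of 4 numbers parted by spaces: the shift along the tool's x, y, z in mm, then the turn about the tool's z in rad. A call has 1 to 5 rows; each row is the pose to reach, as a shift and turn from the pose commanded when the call began, along the tool's axes at that moment; what a row does not reach only later rows make up. A row lasts 1/10 s, in which the tool goes at most 50 mm and 8.59 degrees, less where a joint would pass 70% of its speed; a pose out of reach is approached as far as the arm can. A call with a gripper value outside its range is refused whole. "claw" is the opening, from 0 (shut) to 1 (fully open), set as the call begins (left out, the last holds). The fingers move at their own pace and stop on an object; "newtons" is the grip in N (left out, the last holds). Time passes only in rows, so rows that repeat a pose let the fingers close. It gives the time, the measured TCP pose, the force and the opening at its end, in the units of the state.
- telemetry.sense(): the state, without advancing time (a new reading comes with each control period).
- vision.snapshot(name): name is "scene" or "top"; returns a dict with "image" (400x640x3 uint8, blue, green, red), "depth" (400x640 float32, m along the optical axis (not along the pixel's ray), 0 where there is no reading), "vertical_fov" (degrees; the focal length in pixels is half the picture's height over the tangent of half this angle, whatever the lens; pixels are square), "cx", "cy" (the principal point, pixels), "R" (3x3) and "t" (3): a world point X has camera coordinates R X + t. Camera axes: x right, y down, z forward; pixel columns grow to the right and rows downward; lengths in m; the calibration is good to about 2 mm. A picture is of the moment at which its call begins.
- sign_off(): hands the job in, once; it reports no verdict.
The state is a dict: "t": time; "joint_positions": joint angles; "joint_velocities": joint speeds; "effort": joint torques, N m; "tool_pos": TCP position; "orientation": TCP orientation; "wrist_force": force on the tool from outside, world axes, zero at the start; "ft_torque": the same for the moment, N m; "gripper_width": finger opening in m.
Only numpy, scipy, OpenCV 4.12 (cv2) and the standard library are available. Lean on these libraries where they do the work, as an engineer would, in place of code of your own. Each camera call takes 0.05 s, during which the arm holds its last target.

TASK

The green lid only sits loosely on top of its white canister's thread. Turn it back (anticlockwise seen from above) until its bar grip points at the black marks and the lid drops into the thread, then screw it forward (clockwise) until the bar points at the red marks and the lid is shut. Leave the canister standing upright about where it is, and leave the canister with the blue lid alone.

Things in the scene. Friction and masses are not known exactly. Their poses are not given: they have to be found in the camera images.
- lid_grip (a point): Centre of the bar grip on the loose green lid (lid 68 mm across, 23 mm high, 0.1 kg). The bar, with a white line along its top, is 54 mm long, 16 mm thick, 29 mm high; this point is 14 mm below its top and above the lid's flat top. x along the bar, y across it (pinch so), z up; a half turn looks the same. Starts 45 to 72 degrees clockwise (from above) of the black marks.
- neck (a point): Centre of the canister's neck top, 108 mm above its underside; axes as the canister. Grip centre over it: 28 mm at the start (lid on top of the thread), 17 mm once dropped. The lid drops 11 mm, if lowered or let go, with its bar within 15 degrees of the black marks; then it turns clockwise under the thread (1 to 3 mm play in height) to a stop at about 80 degrees.
- canister: White canister of the green lid, loose, 100 mm across, flat shoulder 85 mm high, narrow threaded neck; 0.85 kg. Origin at the centre of its underside, z up. x points at one of two black dots on the shoulder, the other lies opposite; two red dots lie 70 degrees clockwise of them, seen from above. A half turn changes nothing.
- blue_canister: A second canister of the same shape and size with a blue lid, already shut (top of its bar 139 mm high); to be left alone. Origin at the centre of its underside, z up.
Not all that is in view belongs to the job. Of the things that look like the part that bears lid_grip, the larger one is meant.

How it is judged:
By the outcome, as a careful person would: the job done as asked, in the order asked, and still so for the second after the job is handed in, with the robot touching nothing.
It also fails if it takes over 35 s, if anything falls off the work surface, if the arm or the gripper's body presses on something with over 40 N, if the wrist force passes 120 N, or if a joint passes its speed limit or range.

## Working session

There is one attempt and no reset: what is moved stays moved. The work goes in short steps, Python scripts to look and compute and a tool call to move; the robot and the scene stay as the last step left them, time stands still between calls to the robot, and variables do not carry over. Pictures are saved under pics/ and viewed, and the job is handed in when it is done.

Besides the shell and the picture viewer there is one more tool, called as name(argument=value, ...) on one line, values as JSON. drive_tool: Moves the arm, as the interface text tells. Its arguments: {"type":"object","properties":{"series":{"type":"string"},"claw":{"type":"number"},"newtons":{"type":"number"}},"required":["series"]}

```bash
ls; mkdir -p pics; python3 - <<'E'
from bench import telemetry, vision, ctrl
import cv2,numpy as np
print(telemetry.sense()); print(ctrl.grip_depth)
for n in ["scene","top"]:
    s=vision.snapshot(n); cv2.imwrite(f"pics/{n}0.png",s["image"]); np.savez(f"{n}0.npz",**s)
    print(n,s["vertical_fov"],s["cx"],s["cy"],s["R"],s["t"])
E
```

```text
pics
{'t': 0.0, 'joint_positions': array([ 6.66357708e+01,  2.42830553e+01,  9.34331692e+01, -3.04385768e-05,
        6.23719853e+01, -1.09038359e+00]), 'joint_velocities': array([-0.02470825, -0.01809955,  0.07893103,  0.00677839, -0.04149583,
        0.02487021]), 'effort': array([ 4.04858845e-03, -5.57377195e+01, -2.81749159e+01,  1.85218737e-04,
        7.30320506e-03,  1.29201405e-05]), 'tool_pos': array([0.23666843, 0.57785321, 0.23054878]), 'orientation': array([[-9.25382921e-01,  3.79033082e-01, -6.10114862e-04],
       [ 3.79033572e-01,  9.25381842e-01, -1.41349759e-03],
       [ 2.88268686e-05, -1.53928054e-03, -9.99998815e-01]]), 'wrist_force': array([-0.58052476,  0.04389606, -0.45726842]), 'ft_torque': array([-0.01832893,  0.02659378,  0.03963736]), 'gripper_width': 0.08523347351470346}
-0.0187
scene 50.30279973976117 322.33712571494743 205.9551366687659 [[ 0.63539257 -0.7721677   0.00577225]
 [-0.59581259 -0.49500321 -0.63243907]
 [ 0.49120631  0.39840791 -0.7745886 ]] [-0.30562173  0.39695909  0.64088059]
top 57.76556448457758 319.3594299951036 195.79119436370678 [[-9.23210171e-03 -9.99955660e-01 -1.85629062e-03]
 [-9.83749129e-01  9.41532505e-03 -1.79301432e-01]
 [ 1.79310960e-01  1.70795223e-04 -9.83792433e-01]] [0.05674178 0.54159874 0.88037307]
```

View pics/scene0.png

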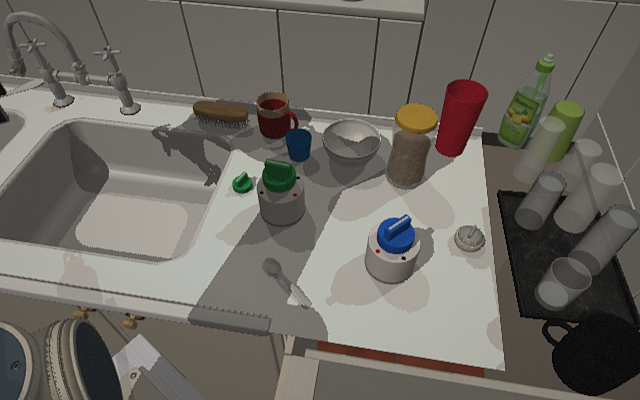

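View pics/top0.png

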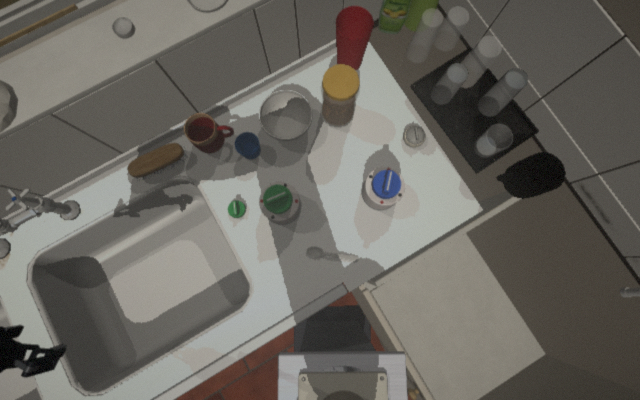

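```bash
python3 - <<'E'
import cv2,numpy as np
t=np.load("top0.npz")["image"][165:240,225:325]; s=np.load("scene0.npz")["image"][145:235,220:340]
a=cv2.resize(t,None,fx=6,fy=6,interpolation=cv2.INTER_CUBIC);cv2.imwrite("pics/topz.png",cv2.convertScaleAbs(a,alpha=1.6))
b=cv2.resize(s,None,fx=6,fy=6,interpolation=cv2.INTER_CUBIC);cv2.imwrite("pics/scz.png",b)
E
```

```text
(no output)
```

View pics/topz.png

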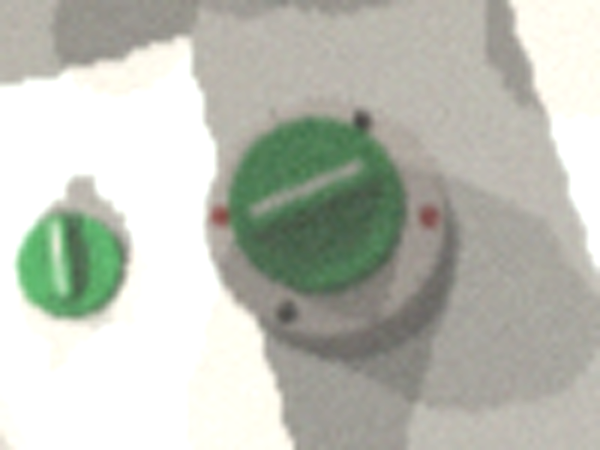

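View pics/scz.png

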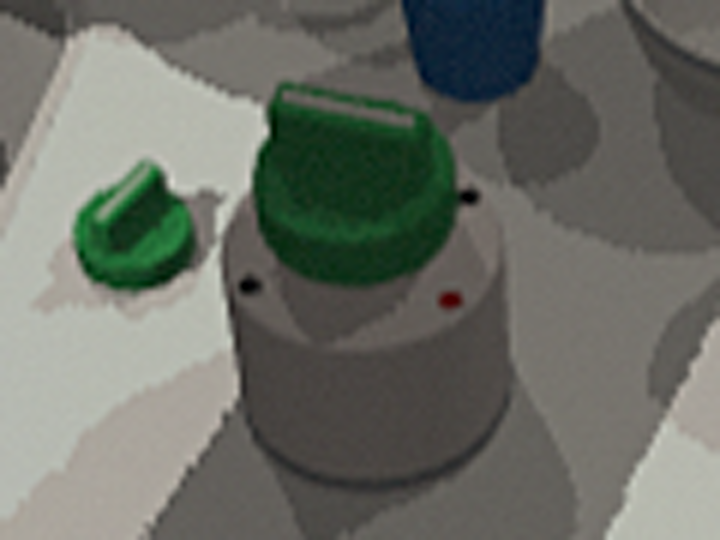

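```bash
cat > h.py <<'E'
import numpy as np
def ray(s,u,v,z):
    f=200/np.tan(np.radians(float(s["vertical_fov"]))/2)
    d=np.array([(u-s["cx"])/f,(v-s["cy"])/f,1]); R=s["R"];c=-R.T@s["t"]; d=R.T@d
    return c+d*(z-c[2])/d[2]
def ang(a,b): return np.degrees(np.arctan2(b[1]-a[1],b[0]-a[0]))
def depthpt(s,u,v):
    f=200/np.tan(np.radians(float(s["vertical_fov"]))/2); z=s["depth"][v,u]
    return s["R"].T@(np.array([(u-s["cx"])/f*z,(v-s["cy"])/f*z,z])-s["t"])
E
python3 - <<'E'
from h import *
t=np.load("top0.npz"); s=np.load("scene0.npz")
m=lambda x,y,ox,oy:((x+.5)/6-.5+ox,(y+.5)/6-.5+oy)
P=lambda x,y,z:ray(t,*m(x,y,225,165),z)
Q=lambda x,y,z:ray(s,*m(x,y,220,145),z)
b1,b2,r1,r2=P(362,121,.085),P(286,313,.085),P(220,216,.085),P(429,216,.085)
print(b1,b2,(b1+b2)/2,ang(b1,b2)); print(r1,r2,(r1+r2)/2,ang(r1,r2), np.linalg.norm(b1-b2),np.linalg.norm(r1-r2))
l1,l2=P(252,213,.15),P(363,163,.15); print(l1,l2,(l1+l2)/2,ang(l1,l2),np.linalg.norm(l1-l2))
b1,b2=Q(468,197,.085),Q(249,286,.085); print(b1,b2,(b1+b2)/2,ang(b1,b2),Q(450,300,.085))
l1,l2=Q(278,95,.15),Q(413,121,.15); print(l1,l2,(l1+l2)/2,ang(l1,l2),np.linalg.norm(l1-l2))
for u,v in [(276,195),(278,196),(290,215),(282,218)]: print(depthpt(t,u,v))
E
```

```text
[0.56415853 0.13668506 0.085     ] [0.48472214 0.16694081 0.085     ] [0.52444033 0.15181294 0.085     ] 159.1491556069141
[0.52494484 0.1945388  0.085     ] [0.52412771 0.10893612 0.085     ] [0.52453627 0.15173746 0.085     ] -90.54690413330889 0.08500323592784191 0.08560657969357903
[0.51492057 0.17183338 0.15      ] [0.53383695 0.12987164 0.15      ] [0.52437876 0.15085251 0.15      ] -65.73412385403282 0.046028439401166764
[0.56401026 0.13718574 0.085     ] [0.48449783 0.1673444  0.085     ] [0.52425405 0.15226507 0.085     ] 159.22851315109824 [0.52395938 0.10992295 0.085     ]
[0.51447052 0.17390397 0.15      ] [0.53413376 0.13141483 0.15      ] [0.52430214 0.1526594  0.15      ] -65.16611897926063 0.04681847825910933
[0.52587539 0.15014341 0.15326665]
[0.52428974 0.14605965 0.1490654 ]
[0.48869131 0.12374881 0.08434575]
[0.48121981 0.14295883 0.08677741]
```

drive_tool(series="-15 -10 0 0; -45 -30 0 0; -80 -53 0 0; -115 -77 0 0; -150 -100 0 0", claw=1, newtons=50)

```text
t: 0.6
tool_pos: [0.3384, 0.4265, 0.2311]
orientation: [[-0.925, 0.379, -0.0], [0.379, 0.925, -0.001], [-0.0, -0.001, -1.0]]
wrist_force: [0.5, -0.2, 0.5]
gripper_width: 0.0854
```

drive_tool(series="-35 -23 0 0; -70 -47 0 0; -105 -70 0 0; -140 -93 0 0; -175 -117 0 0")

```text
t: 1.1
tool_pos: [0.4559, 0.2519, 0.2313]
orientation: [[-0.925, 0.379, -0.0], [0.379, 0.925, -0.0], [0.0, -0.0, -1.0]]
wrist_force: [1.4, 0.7, -0.1]
gripper_width: 0.0857
```

drive_tool(series="-30 -20 0 0.1; -60 -40 0 0.22; -85 -57 0 0.34; -98 -66 0 0.46; -103 -68 0 0.58")

```text
t: 1.6
tool_pos: [0.5253, 0.1497, 0.2311]
orientation: [[-0.56, 0.828, -0.0], [0.828, 0.56, -0.001], [-0.0, -0.001, -1.0]]
wrist_force: [-0.8, 0.3, 0.3]
gripper_width: 0.0855
```

drive_tool(series="0 0 0 0.1; 0 0 0 0.174; 0 0 0 0.174")

```text
t: 1.9
tool_pos: [0.5245, 0.1514, 0.2311]
orientation: [[-0.414, 0.91, -0.001], [0.91, 0.414, -0.0], [-0.0, -0.001, -1.0]]
wrist_force: [0.3, -1.1, 0.1]
gripper_width: 0.0854
```

```bash
cat >> h.py <<'E'
def rel(s,x,y,z,a):
    O=s["orientation"]; d=O.T@(np.array([x,y,z])-s["tool_pos"])*1000
    cur=np.degrees(np.arctan2(O[1,0],O[0,0])); e=(a-cur+90)%180-90
    print("t",s["t"],"pos",s["tool_pos"].round(4),"ang",cur.round(2),"width",round(s["gripper_width"],4),"F",s["wrist_force"].round(1),"T",s["ft_torque"].round(2),"q6",s["joint_positions"][5].round(1))
    print("shift",d.round(1),"turn rad",round(-np.radians(e),3), "tilt",O[:,2].round(4))
E
python3 - <<'E'
from h import *; from bench import telemetry
rel(telemetry.sense(),.5243,.1519,.17,114.5)
E
```

```text
t 1.9 pos [0.5245 0.1514 0.2311] ang 114.45 width 0.0854 F [ 0.3 -1.1  0.1] T [ 0.03 -0.    0.01] q6 -9.6
shift [ 0.6  0.1 61.1] turn rad -0.001 tilt [-7.e-04 -4.e-04 -1.e+00]
```

drive_tool(series="0 0 20 0; 0 0 45 0; 0 0 68 0; 0 0 85 0; 0 0 95 0", claw=0.6)

```text
t: 2.4
tool_pos: [0.5238, 0.1518, 0.1348]
orientation: [[-0.417, 0.909, -0.002], [0.909, 0.417, -0.001], [0.0, -0.002, -1.0]]
wrist_force: [0.1, 0.3, -0.3]
gripper_width: 0.0513
```

drive_tool(series="0 0 4 0; 0 0 7 0; 0 0 9 0; 0 0 9 0")

```text
t: 2.8
tool_pos: [0.5252, 0.1524, 0.1277]
orientation: [[-0.415, 0.91, 0.001], [0.91, 0.415, 0.0], [-0.0, 0.001, -1.0]]
wrist_force: [-0.4, 1.0, 0.1]
gripper_width: 0.0514
```

drive_tool(series="0 0 0 0; 0 0 0 0; 0 0 0 0; 0 0 0 0; 0 0 0 0", claw=0, newtons=40)

```text
t: 3.3
tool_pos: [0.5252, 0.1525, 0.1278]
orientation: [[-0.415, 0.91, 0.001], [0.91, 0.415, 0.0], [-0.0, 0.001, -1.0]]
wrist_force: [-1.1, -0.9, 5.1]
gripper_width: 0.0151
```

```bash
python3 - <<'E'
from h import *; from bench import telemetry,vision
import cv2
s=vision.snapshot("scene");a=cv2.resize(s["image"][100:250,190:370],None,fx=4,fy=4,interpolation=cv2.INTER_CUBIC);cv2.imwrite("pics/g1.png",a)
rel(telemetry.sense(),.5243,.1519,.125,159.2)
E
```

```text
t 3.35 pos [0.5252 0.1525 0.1278] ang 114.52 width 0.015 F [-1.3  0.   5. ] T [0.   0.11 0.04] q6 -9.6
shift [-0.2 -1.1  2.8] turn rad -0.78 tilt [ 7.e-04  2.e-04 -1.e+00]
```

View pics/g1.png

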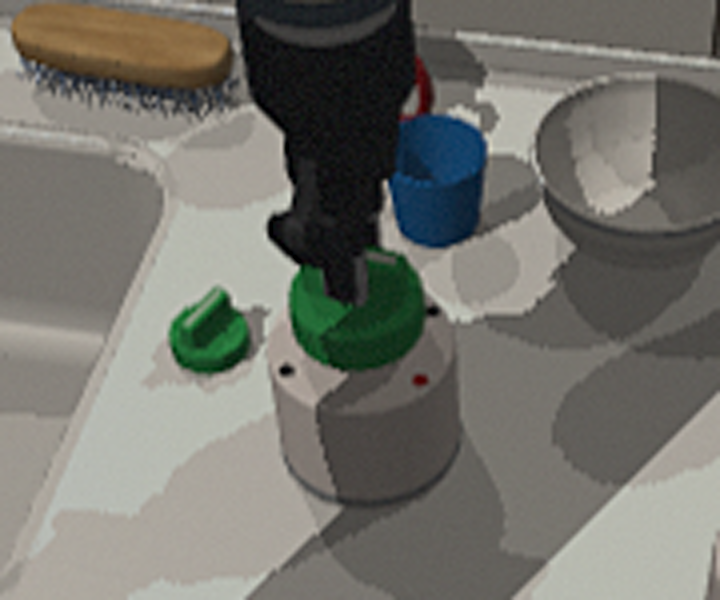

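drive_tool(series="0 0 -0.5 0; 0 0 -0.5 -0.05; 0 0 -0.5 -0.11; 0 0 -0.5 -0.18; 0 0 -0.5 -0.25")

```text
t: 3.85
tool_pos: [0.525, 0.1524, 0.1278]
orientation: [[-0.629, 0.777, 0.0], [0.777, 0.629, 0.0], [-0.0, 0.0, -1.0]]
wrist_force: [-0.5, -0.1, 2.1]
gripper_width: 0.0155
```

drive_tool(series="0 0 0 -0.07; 0 0 0 -0.14; 0 0 0 -0.21; 0 0 0 -0.28; 0 0 0 -0.35")

```text
t: 4.35
tool_pos: [0.5246, 0.1523, 0.1274]
orientation: [[-0.858, 0.514, -0.001], [0.514, 0.858, -0.0], [0.001, -0.001, -1.0]]
wrist_force: [0.0, -1.3, -0.6]
gripper_width: 0.0154
```

drive_tool(series="0 0 0 -0.06; 0 0 0 -0.11; 0 0 0 -0.15; 0 0 0 -0.18; 0 0 0 -0.18")

```text
t: 4.85
tool_pos: [0.5246, 0.1523, 0.1274]
orientation: [[-0.935, 0.355, -0.001], [0.355, 0.935, -0.0], [0.001, -0.0, -1.0]]
wrist_force: [0.9, 0.6, -0.1]
gripper_width: 0.0151
```

```bash
python3 - <<'E'
from h import *; from bench import telemetry,vision
import cv2
s=vision.snapshot("scene");a=cv2.resize(s["image"][100:250,190:370],None,fx=4,fy=4,interpolation=cv2.INTER_CUBIC);cv2.imwrite("pics/g2.png",a)
s=vision.snapshot("top");a=cv2.resize(s["image"][165:240,225:325],None,fx=6,fy=6,interpolation=cv2.INTER_CUBIC);cv2.imwrite("pics/g2t.png",cv2.convertScaleAbs(a,alpha=1.6))
rel(telemetry.sense(),.5243,.1519,.117,159.2)
E
```

```text
t 4.95 pos [0.5247 0.1523 0.1275] ang 159.17 width 0.0151 F [-0.2 -0.2 -1.1] T [-0.01  0.05 -0.03] q6 -54.2
shift [ 0.2 -0.5 10.5] turn rad -0.001 tilt [-6.e-04 -1.e-04 -1.e+00]
```

View pics/g2.png

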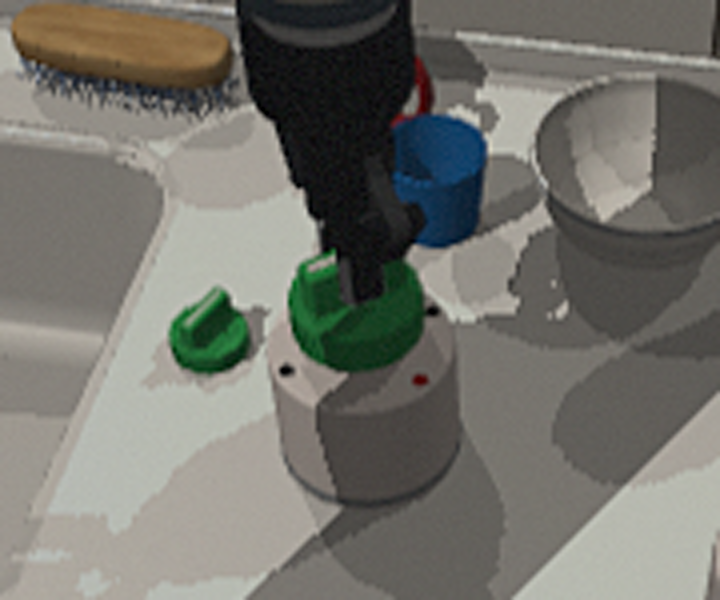

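View pics/g2t.png

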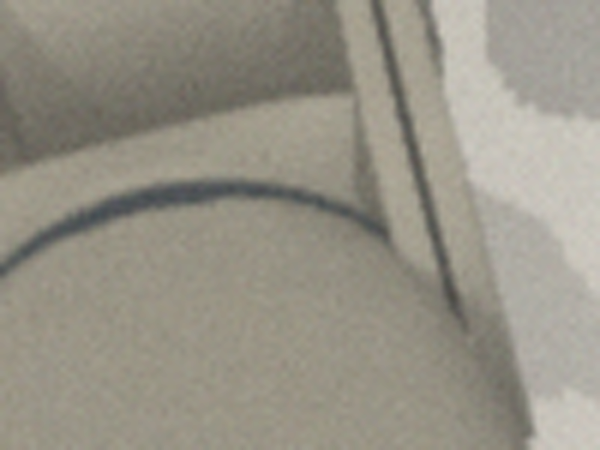

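The bar (white line at 318,262) has turned toward the black marks. The dots are where they were (286,370; 432,311; 420,380), so the canister did not co-rotate. Next I lower the lid gently.

drive_tool(series="0 0 1.5 0; 0 0 3 0; 0 0 5 0; 0 0 6 0; 0 0 6 0")

```text
t: 5.45
tool_pos: [0.5248, 0.1523, 0.1216]
orientation: [[-0.935, 0.355, -0.0], [0.355, 0.935, -0.0], [0.0, -0.0, -1.0]]
wrist_force: [0.6, 0.0, -0.4]
gripper_width: 0.0151
```

drive_tool(series="0 0 1.5 0; 0 0 3 0; 0 0 4 0; 0 0 4.5 0; 0 0 4.5 0")

```text
t: 5.95
tool_pos: [0.5249, 0.1524, 0.1172]
orientation: [[-0.935, 0.355, -0.0], [0.355, 0.935, -0.0], [0.0, -0.0, -1.0]]
wrist_force: [-0.2, -0.5, -1.3]
gripper_width: 0.015
```

```bash
python3 - <<'E'
from h import *; from bench import telemetry,vision
import cv2
s=vision.snapshot("scene");a=cv2.resize(s["image"][100:250,190:370],None,fx=4,fy=4,interpolation=cv2.INTER_CUBIC);cv2.imwrite("pics/g3.png",a)
rel(telemetry.sense(),.5243,.1519,.117,89.2)
E
```

```text
t 6.0 pos [0.5249 0.1524 0.1173] ang 159.21 width 0.015 F [-0.5  0.5 -0.4] T [-0.05 -0.   -0.01] q6 -54.3
shift [ 0.4 -0.6  0.3] turn rad 1.222 tilt [-1.e-04 -0.e+00 -1.e+00]
```

View pics/g3.png

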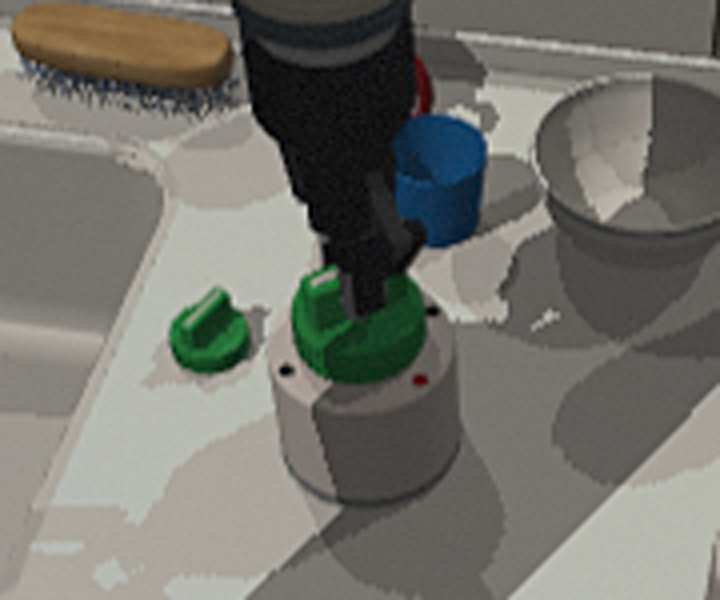

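The lid came down about 10 mm with no resistance (its rim is now lower around 355,375). I lower it a little more to feel the seat.

drive_tool(series="0 0 0.5 0; 0 0 1 0; 0 0 1 0")

```text
t: 6.3
tool_pos: [0.525, 0.1524, 0.1169]
orientation: [[-0.935, 0.355, 0.0], [0.355, 0.935, 0.0], [-0.0, 0.0, -1.0]]
wrist_force: [-2.4, -0.9, 4.7]
gripper_width: 0.0152
```

drive_tool(series="0 0 0.5 0; 0 0 0.5 0")

```text
t: 6.5
tool_pos: [0.525, 0.1524, 0.1168]
orientation: [[-0.935, 0.355, 0.0], [0.355, 0.935, 0.0], [-0.0, 0.0, -1.0]]
wrist_force: [-4.6, -0.7, 9.7]
gripper_width: 0.0157
```

drive_tool(series="0 0 -1 0; 0 0 -1.5 0; 0 0 -1.5 0.05; 0 0 -1.5 0.11; 0 0 -1.5 0.17")

```text
t: 7.0
tool_pos: [0.5249, 0.1524, 0.1171]
orientation: [[-0.86, 0.51, -0.0], [0.51, 0.86, -0.0], [0.0, -0.0, -1.0]]
wrist_force: [0.6, -0.6, -0.8]
gripper_width: 0.0152
```

drive_tool(series="0 0 0 0.06; 0 0 0 0.12; 0 0 0 0.18; 0 0 0 0.24; 0 0 0 0.3")

```text
t: 7.5
tool_pos: [0.5249, 0.1524, 0.1171]
orientation: [[-0.671, 0.741, -0.0], [0.741, 0.671, -0.0], [0.0, -0.0, -1.0]]
wrist_force: [0.3, -0.1, -0.9]
gripper_width: 0.0151
```

```bash
python3 - <<'E'
from h import *; from bench import telemetry,vision
import cv2
s=vision.snapshot("scene");a=cv2.resize(s["image"][100:250,190:370],None,fx=4,fy=4,interpolation=cv2.INTER_CUBIC);cv2.imwrite("pics/g4.png",a)
rel(telemetry.sense(),.5243,.1519,.117,89.2)
E
```

```text
t 7.55 pos [0.5248 0.1524 0.1171] ang 131.98 width 0.0153 F [ 0.3 -0.6 -1.1] T [-0.03 -0.02 -0.02] q6 -27.0
shift [ 0.  -0.7  0.1] turn rad 0.747 tilt [-3.e-04 -0.e+00 -1.e+00]
```

View pics/g4.png

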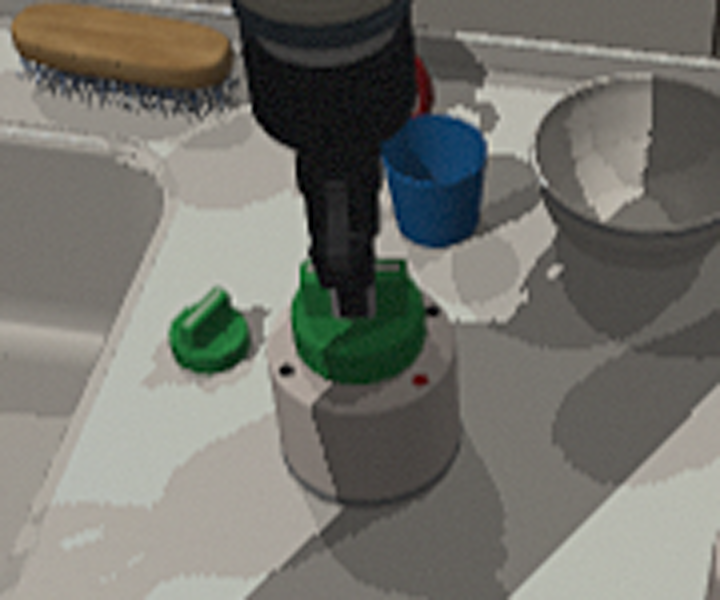

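The bar has turned partway, the lid is still low and the dots have not moved. I continue to the red marks.

drive_tool(series="0 0 0 0.06; 0 0 0 0.14; 0 0 0 0.22; 0 0 0 0.3; 0 0 0 0.38")

```text
t: 8.05
tool_pos: [0.5248, 0.1524, 0.1171]
orientation: [[-0.348, 0.937, -0.0], [0.937, 0.348, -0.0], [0.0, -0.0, -1.0]]
wrist_force: [0.3, -0.1, -0.8]
gripper_width: 0.0153
```

drive_tool(series="0 0 0 0.08; 0 0 0 0.16; 0 0 0 0.24; 0 0 0 0.31; 0 0 0 0.35")

```text
t: 8.55
tool_pos: [0.5249, 0.1524, 0.1171]
orientation: [[-0.007, 1.0, -0.0], [1.0, 0.007, -0.0], [-0.0, -0.0, -1.0]]
wrist_force: [0.6, 0.1, -0.2]
gripper_width: 0.0151
```

drive_tool(series="0 0 0 0.03; 0 0 0 0.03")

```text
t: 8.75
tool_pos: [0.5249, 0.1524, 0.1172]
orientation: [[0.021, 1.0, -0.0], [1.0, -0.021, -0.0], [-0.0, -0.0, -1.0]]
wrist_force: [1.4, -0.2, -1.6]
gripper_width: 0.0154
```

```bash
python3 - <<'E'
from h import *; from bench import telemetry,vision
import cv2
s=vision.snapshot("scene");a=cv2.resize(s["image"][100:250,190:370],None,fx=4,fy=4,interpolation=cv2.INTER_CUBIC);cv2.imwrite("pics/g5.png",a)
rel(telemetry.sense(),.5243,.1519,.117,89.2)
E
```

```text
t 8.8 pos [0.5249 0.1524 0.1172] ang 88.82 width 0.0152 F [ 0.4 -0.3 -1.3] T [ 0.   -0.04  0.01] q6 16.1
shift [-0.5 -0.5  0.2] turn rad -0.007 tilt [-2.e-04 -1.e-04 -1.e+00]
```

View pics/g5.png

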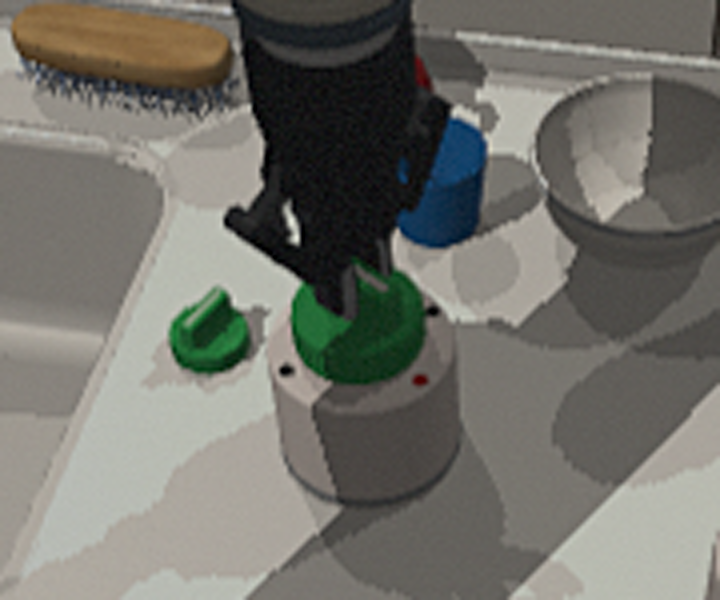

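The bar now lies along the red-mark axis and the dots have not moved. I release and back off.

drive_tool(series="0 0 0 0; 0 0 0 0; 0 0 0 0; 0 0 0 0; 0 0 0 0", claw=0.5)

```text
t: 9.3
tool_pos: [0.5249, 0.1524, 0.1174]
orientation: [[0.022, 1.0, 0.0], [1.0, -0.022, 0.0], [0.0, 0.0, -1.0]]
wrist_force: [-0.2, -0.5, 0.2]
gripper_width: 0.0432
```

drive_tool(series="0 0 -8 0; 0 0 -25 0; 0 0 -50 0; 0 0 -80 0; 0 0 -110 0")

```text
t: 9.8
tool_pos: [0.5247, 0.1523, 0.2289]
orientation: [[0.022, 1.0, -0.0], [1.0, -0.022, -0.0], [-0.0, -0.0, -1.0]]
wrist_force: [0.6, -0.1, 0.3]
gripper_width: 0.0427
```

drive_tool(series="30 0 -10 0; 70 0 -10 0; 115 0 -10 0; 160 0 -10 0; 200 0 -10 0")

```text
t: 10.3
tool_pos: [0.5291, 0.3544, 0.2382]
orientation: [[0.022, 1.0, 0.001], [1.0, -0.022, 0.001], [0.001, 0.001, -1.0]]
wrist_force: [0.3, -0.7, 0.6]
gripper_width: 0.0424
```

drive_tool(series="20 0 0 0; 35 0 0 0; 40 0 0 0; 40 0 0 0")

```text
t: 10.7
tool_pos: [0.5302, 0.3919, 0.2372]
orientation: [[0.022, 1.0, -0.0], [1.0, -0.022, -0.0], [-0.001, -0.0, -1.0]]
wrist_force: [1.1, 0.3, -0.4]
gripper_width: 0.0427
```

```bash
python3 - <<'E'
from h import *; from bench import telemetry,vision
import cv2
s=vision.snapshot("scene");a=cv2.resize(s["image"][145:235,220:340],None,fx=6,fy=6,interpolation=cv2.INTER_CUBIC);cv2.imwrite("pics/f1.png",a);np.savez("scene1.npz",**s)
s=vision.snapshot("top");a=cv2.resize(s["image"][165:240,225:325],None,fx=6,fy=6,interpolation=cv2.INTER_CUBIC);cv2.imwrite("pics/f1t.png",cv2.convertScaleAbs(a,alpha=1.6));np.savez("top1.npz",**s)
print(telemetry.sense()["t"],telemetry.sense()["tool_pos"])
E
```

```text
10.8 [0.53030484 0.39102157 0.23732178]
```

View pics/f1.png

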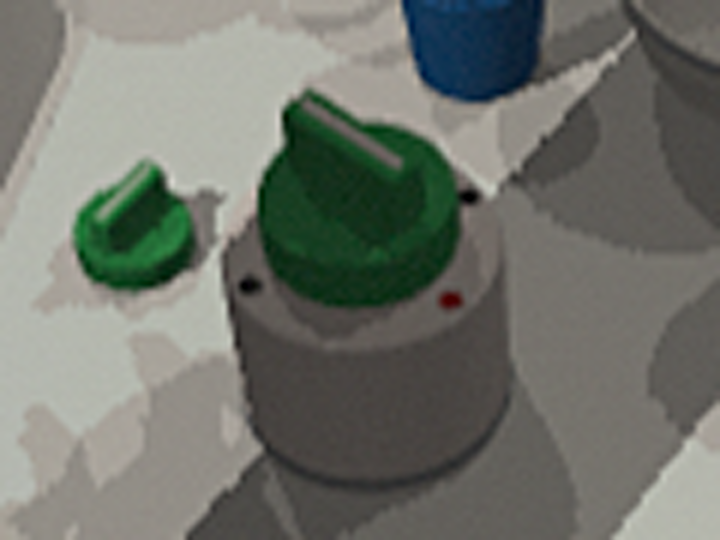

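View pics/f1t.png

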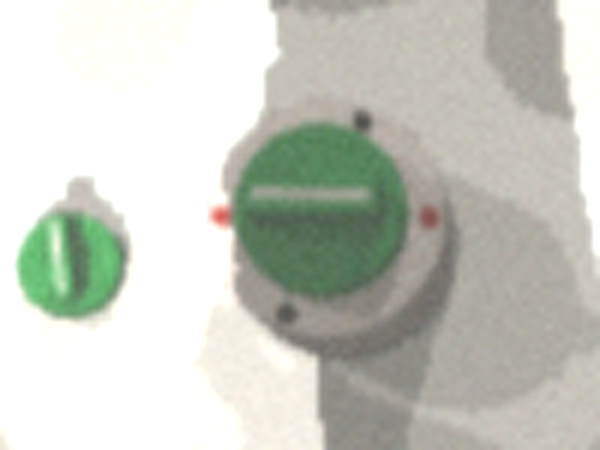

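The bar's line runs from (250,192) to (371,195) in the top zoom, parallel to the red dots at (220,216) and (429,216). In the scene zoom it runs from (306,97) to (402,165). I check the angle and height numerically.

```bash
python3 - <<'E'
from h import *
t=np.load("top1.npz"); s=np.load("scene1.npz")
m=lambda x,y,ox,oy:((x+.5)/6-.5+ox,(y+.5)/6-.5+oy)
for z in (.139,.142,.15):
    a,b=[ray(t,*m(*p,225,165),z) for p in((250,192),(371,195))]
    c,d=[ray(s,*m(*p,220,145),z) for p in((306,97),(402,165))]
    print(z,((a+b)/2).round(4),ang(a,b).round(1),((c+d)/2).round(4),ang(c,d).round(1))
r1,r2=[ray(t,*m(*p,225,165),.085) for p in((220,216),(429,216))];print("red",ang(r1,r2))
b1,b2=[ray(t,*m(*p,225,165),.085) for p in((362,121),(286,313))];print((b1+b2)/2,ang(b1,b2))
E
```

```text
0.139 [0.5242 0.1511 0.139 ] -92.0 [0.5258 0.1515 0.139 ] -93.3
0.142 [0.5237 0.1507 0.142 ] -92.0 [0.5238 0.1493 0.142 ] -93.3
0.15 [0.5222 0.1497 0.15  ] -92.0 [0.5184 0.1434 0.15  ] -93.3
red -90.54690413330889
[0.52444033 0.15181294 0.085     ] 159.1491556069141
```

```bash
python3 -c "
from bench import sign_off
print(sign_off())"
```

```text
the job is handed in; nothing more can be done
None
```

The green lid is screwed shut with its bar at the red marks, and the job is handed in. It took 10.8 s of the 35 s allowed.

**What I did:** I gripped the lid's bar and turned it about 45° anticlockwise to the black marks. I then lowered it about 10.5 mm until it seated, at about 10 N. Backing off to almost no force, I turned it 70.4° clockwise, let go and moved the arm clear.

**Last checks:**
- **Height:** the bar top is at about 0.139–0.140 m, which matches a dropped and shut lid.
- **Bar angle:** it is −92° in the top view and −93° in the scene view, against −90.5° for the red marks. So it is 1.5–3° past the marks by image. The gripper's own angle on release was −91.2°, less than 1° past. I take the difference as measurement error.
- **Canister:** it is upright and its dots have not moved. The blue canister was never approached.

I did not turn the lid on to its stop at about 80°, and I did not test it by lifting.

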